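Roll-test two tape rollers and reject the one with flats

ROBOT

A 6-joint arm with a two-finger parallel gripper is mounted at the origin on the work surface. World frame = base frame: x ahead of the robot, y to its left, z up, the work surface at z = 0. Lengths are in m, angles in rad, forces in N, time in s.
With the tool pointing down it reaches from about 0.3 to 0.875 m from the base axis. Payload 6.4 kg.
Tool frame: the origin (TCP) lies midway between the tips of the shut fingers; the grasp point (between the pads) lies 19 mm behind it; z points along the fingers, y is the line along which they close (so a half turn about z gives the same grasp; the last joint's range is limited). The gripper opens to 85 mm and grips with 20 to 120 N. Pads are 22 mm wide; open, the fingers measure 114 mm over their backs; the gripper's body (76 mm by 85 mm) begins 54 mm behind the grasp point. The pads swing forward as they close: fully open they stand 13 mm farther back than shut.
Start: joints at [0.958, 0.181, 1.607, -0, 1.354, -0.206], TCP at [0.228, 0.528, 0.208] pointing down, gripper open.
Joint ranges: [-2.99, 2.99], [-0.89, 2.07], [0.3, 2.58], [-1.14, 4.28], [0, 2.63], [-3.12, 3.12]. Speed limits (rad/s): [2.57, 2.57, 3.01, 3.14, 3.14, 3.14].

INTERFACE

Orientations are given as a unit quaternion [w, x, y, z].
In Python, from bench import ctrl gives the robot as it stands. The module is installed in compiled form; this text tells all that it offers.
- The arm moves only by the tool move_arm, never from a script. Its argument "plan" is one flat list of numbers, 6 for each row, row after row: the shift along the world's x, y, z in units of 50 mm (1.0 is 50 mm), then the turn, a rotation vector about the world's x, y, z in rad. A call has 1 to 10 rows; each row is the pose to reach, as a shift and turn from the pose commanded when the call began; what a row does not reach only later rows make up. A row lasts 1/8 s, in which the tool goes at most 62.5 mm and 10.7 degrees, less where a joint would pass 70% of its speed; a pose out of reach is approached as far as the arm can. A call with a gripper value outside its range is refused whole. "grip" is the finger opening in mm, from 0 to 85.4, set as the call begins (left out, the last holds). The fingers move at their own pace and stop on an object; the grip force is fixed at half the most. Time passes only in rows, so rows that repeat a pose let the fingers close. It gives the time, the measured TCP pose, the force, the opening and the grip force at its end, in the units of the state.
- ctrl.get_obs(): the state, without advancing time (a new reading comes with each control period).
- ctrl.camera(name): name is "side" or "top" or "wrist"; returns a dict with "pixels" (480x640x3 uint8, red, green, blue), "fx", "fy", "cx", "cy" (pixels), "origin" and "attitude" of the camera in the world. Camera axes: x right, y down, z forward; pixel columns grow to the right and rows downward; lengths in m; the calibration is good to about 2 mm. The wrist camera is an equidistant fisheye: a pixel r from the principal point sees the ray r / f radians off the axis. A picture is of the moment at which its call begins. There is no depth.
- ctrl.hand_in(): hands the job in; it is judged then, once.
The state is a dict: "time_s": time; "q": joint angles; "dq": joint speeds; "joint_efforts": joint torques, N m; "eef_pos": TCP position; "eef_rot": TCP orientation; "wrist_force": force on the tool from outside, world axes, zero at the start; "torque": the same for the moment, N m; "opening": opening from 0.0 (shut) to 1.0 (fully open); "grasp_force": force on a finger pad.
Only numpy, scipy, OpenCV 4.12 (cv2) and the standard library are available. Lean on these libraries where they do the work, as an engineer would, in place of code of your own. Each camera call takes 0.05 s, during which the arm holds its last target. There are 200 camera calls.

TASK

One of the two hand rollers has gone flat and rocks: take each in turn, press it lightly (about 10 N, never over 25 N) on the sprung glass plate and roll it along the plate one way through at least one full turn of its wheel. Hang the one that runs smoothly back in the stand, upright with both wings on the rails, and put the one that rocks in the blue reject bin, leaving the tape rolls and the brass weight alone.

Things in the scene. Friction and masses are not known exactly. Their poses are not given: they have to be found in the camera images.
- roller_1: Hand roller 1, about 0.45 kg: aluminium fork, orange handle above, black rubber wheel below. Origin: underside of the wheel, midway; z up along the handle, y along the axle, rolls along x. Cross plate 30 (x) by 94 (y) by 6 mm, underside at z = 44 mm; its ends are the wings that hang in the stand. It runs true or its rubber has two opposite flats 2 mm deep: found only by rolling.
- roller_2: Hand roller 2, about 0.45 kg: aluminium fork, orange handle above, black rubber wheel below. Origin: underside of the wheel, midway; z up along the handle, y along the axle, rolls along x. Cross plate 30 (x) by 94 (y) by 6 mm, underside at z = 44 mm; its ends are the wings that hang in the stand. It runs true or its rubber has two opposite flats 2 mm deep: found only by rolling.
- grip_1 (a point): Point to grip on roller 1: centre of the orange handle, 75 mm above the underside of the wheel; axes as the roller's. Handle 22 mm (x) by 30 mm (y), from 50 to 96 mm above that underside; best taken across the 22 mm.
- grip_2 (a point): Point to grip on roller 2: as for roller 1.
- wheel_1 (a joint): Turn of roller 1's wheel (40 mm diameter, 40 mm wide) about its axle, rad (unlimited, slight drag, starts within 0.4 of 0); rolling 20 mm turns it 1 rad.
- wheel_2 (a joint): Turn of roller 2's wheel, likewise.
- plate_top (a point): Centre of the top of the pale glass test plate, 250 mm long along its x (the way to roll) by 120 mm wide (y), 45 to 70 mm above the bench, with a white line along each long side. It rides on springs on a fixed foot set to a different height each time and moves only up and down.
- plate (a joint): How far the plate is pressed down, m: 0 unloaded, 1 mm for every 4 N (0.45 kg resting on it about 1.1 mm), stop at 12 mm.
- stand: Fixed grey two-berth stand, 210 (x) by 100 mm (y); origin under its centre. Two rails along x, 16 mm wide, centred at y = +41 and -41 mm (66 mm gap), tops 56 mm up. A roller hangs by its wings on the rails, its y along the stand's y, wheel free 12 mm above the bench; the rollers start at about x = -50 and +50 mm.
- bin: Fixed open blue reject bin, 200 mm (x) by 150 mm (y) by 80 mm high, walls and floor 4 mm; origin under its centre.
- tape_white: White tape roll lying flat, 96 mm diameter, 48 mm high; bystander.
- tape_tan: Tan tape roll lying flat, 96 mm diameter, 48 mm high; bystander.
- weight: Brass knobbed weight, 40 mm diameter, 62 mm high; bystander.

How it is judged:
On the way, in this order (a step that is already met when the one before it is completed fails the run):
1. a first roller has been rolled one way on the plate under at least 3 N, its wheel turned past 5.3 rad (a full turn, allowing for where it started) ((((value of joint wheel_1 above 5.3 rad or value of joint wheel_1 below -5.3 rad) and value of joint plate above 0.00075 m and horizontal distance between roller_1 and plate_top below 0.14 m) or ((value of joint wheel_2 above 5.3 rad or value of joint wheel_2 below -5.3 rad) and value of joint plate above 0.00075 m and horizontal distance between roller_2 and plate_top below 0.14 m))), for 0.05 s.
2. the second has been rolled likewise, the first one's wheel not turned back ((value of joint wheel_1 above 5.3 rad or value of joint wheel_1 below -5.3 rad) and (value of joint wheel_2 above 5.3 rad or value of joint wheel_2 below -5.3 rad) and (((value of joint wheel_1 above 5.3 rad or value of joint wheel_1 below -5.3 rad) and value of joint plate above 0.00075 m and horizontal distance between roller_1 and plate_top below 0.14 m) or ((value of joint wheel_2 above 5.3 rad or value of joint wheel_2 below -5.3 rad) and value of joint plate above 0.00075 m and horizontal distance between roller_2 and plate_top below 0.14 m))), for 0.05 s.
At the end, for the whole second after the job is handed in: The smooth-running roller hangs in the stand (wings on both rails within 5 mm in height, within 12 mm of the middle, within 100 mm of the stand's centre along it, upright within 0.1 rad), the one with flats lies in the bin (within its walls, origin below 75 mm), both at rest (z of roller_1 in the frame of stand between 0.007 and 0.017 m and x of roller_1 in the frame of stand between -0.1 and 0.1 m and y of roller_1 in the frame of stand between -0.012 and 0.012 m and angle between roller_1's own z axis and vertical below 0.1 rad and linear speed of each of roller_1, roller_2 below 0.03 m/s and x of roller_2 in the frame of bin between -0.1 and 0.1 m and y of roller_2 in the frame of bin between -0.075 and 0.075 m and z of roller_2 in the frame of bin below 0.075 m); the robot touches nothing.
It fails at once if the plate pressed with more than 25 N (value of joint plate above 0.00625 m).
It fails at once if a bystander moved by more than 20 mm (distance of any of tape_white, tape_tan, weight from where it was at the start of the episode above 0.02 m).
It also fails if it takes over 72 s, if anything falls off the work surface, if the arm or the gripper's body presses on something with over 40 N, if the wrist force passes 120 N, or if a joint passes its speed limit or range.

## Working session

There is one attempt and no reset: what is moved stays moved. The work goes in short steps, Python scripts to look and compute and a tool call to move; the robot and the scene stay as the last step left them, time stands still between calls to the robot, and variables do not carry over. Pictures are saved under pics/ and viewed, at most 10 in all, crops included, and the job is handed in when it is done.

Besides the shell and the picture viewer there is one more tool, called after ">>>" as name(argument=value, ...), one argument or row to a line, values as JSON. move_arm: Moves the arm, as the interface text tells. Its arguments: {"type":"object","properties":{"plan":{"type":"array"},"grip":{"type":"number"}},"required":["plan"]}

```bash
mkdir -p pics
cat > h.py <<'E'
import numpy as np, cv2
from bench import ctrl
from scipy.spatial.transform import Rotation as R
def att(c):
    a=np.array(c["attitude"],float)
    return a if a.shape==(3,3) else R.from_quat(a[[1,2,3,0]]).as_matrix()
def ray(c,u,v,fish=False):
    x=(u-c["cx"])/c["fx"]; y=(v-c["cy"])/c["fy"]
    if fish:
        r=np.hypot(x,y); s=np.sin(r)/r if r>1e-9 else 1; d=np.array([x*s,y*s,np.cos(r)])
    else: d=np.array([x,y,1.])
    return np.array(c["origin"]),att(c)@d
def onplane(c,u,v,z,fish=False):
    o,d=ray(c,u,v,fish); return o+d*(z-o[2])/d[2]
def tri(c1,p1,c2,p2):
    o1,d1=ray(c1,*p1);o2,d2=ray(c2,*p2)
    s=np.linalg.lstsq(np.c_[d1,-d2],o2-o1,rcond=None)[0]
    a=o1+d1*s[0];b=o2+d2*s[1];return (a+b)/2,np.linalg.norm(a-b)
def proj(c,p):
    q=att(c).T@(np.array(p)-np.array(c["origin"])); return q[:2]/q[2]*[c["fx"],c["fy"]]+[c["cx"],c["cy"]]
def snap(n,f):
    c=ctrl.camera(n); cv2.imwrite("pics/"+f+".png",c["pixels"][:,:,::-1]); np.save("pics/"+f+".npy",c,allow_pickle=True); return c
def load(f): return np.load("pics/"+f+".npy",allow_pickle=True).item()
E
python3 - <<'E'
from h import *
for n in("top","side"):
    c=snap(n,n+"0"); print(n,c["origin"],c["attitude"],c["fx"],c["cx"],c["cy"])
o=ctrl.get_obs();print(o)
E
```

```text
top [ 0.56672581 -0.00164869  0.94953206] [-0.02113758  0.71504791 -0.69874023  0.0046678 ] 465.06099620088804 313.45310824149095 236.71187369477704
side [ 0.58632003 -0.62614156  0.65720908] [-4.05662171e-01  9.13639836e-01 -2.64658684e-02  1.01363532e-04] 497.48633004212394 316.86898592975 232.8120632127407
{'time_s': 0.1, 'q': array([ 9.57663473e-01,  1.81475562e-01,  1.60789502e+00,  1.14228005e-05,
        1.35379755e+00, -2.06315283e-01]), 'dq': array([ 0.00025587, -0.00140265, -0.00390553, -0.00013123,  0.00227967,
       -0.00121223]), 'joint_efforts': array([ 7.94169882e-04, -4.45882702e+01, -3.52239597e+01, -1.98138082e-04,
        4.19263015e-03,  1.80380272e-05]), 'eef_pos': array([0.22720102, 0.52763794, 0.20737559]), 'eef_rot': array([-3.18915655e-04,  2.02010153e-01,  9.79383111e-01, -7.20316973e-04]), 'wrist_force': array([ 0.40757519,  0.25515755, -0.38687402]), 'torque': array([ 0.00554628,  0.02167247, -0.07372478]), 'grasp_force': 0.0, 'opening': 0.9988255999627502}
```

View pics/top0.png

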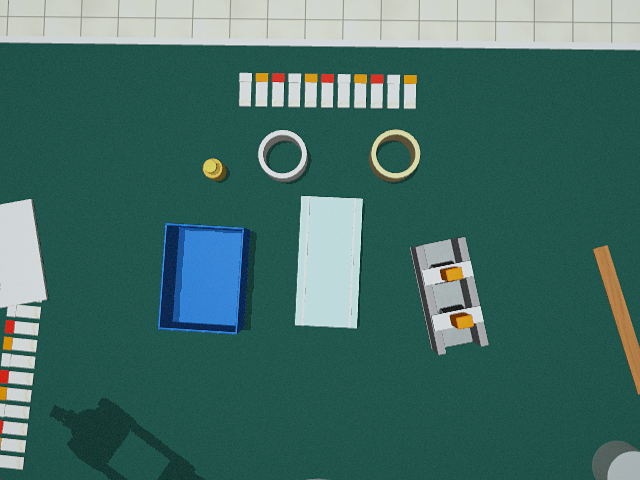

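View pics/side0.png

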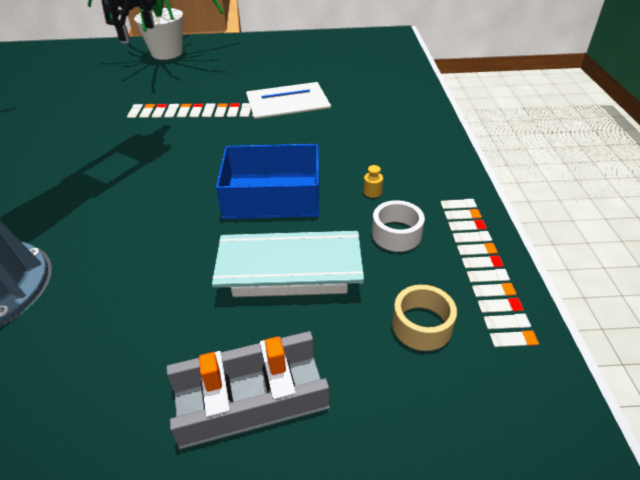

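The top view shows the bin at about (203,278), the plate at (329,262) and the stand at (450,295), with the orange handles at (453,273) and (462,320). The tape rolls and the weight are well away at rows 130–180. The side view shows the plate at (288,258) and the handles at (210,370) and (274,355).

Run:
```python
from h import *
T=load("top0");S=load("side0")
def blobs(m,amin):
    cs,_=cv2.findContours(m.astype(np.uint8),cv2.RETR_EXTERNAL,cv2.CHAIN_APPROX_NONE)
    return [c for c in cs if cv2.contourArea(c)>amin]
def hsv(c): return cv2.cvtColor(c["pixels"],cv2.COLOR_RGB2HSV).astype(int)
def roi(m,x0,x1,y0,y1):
    k=np.zeros_like(m);k[y0:y1,x0:x1]=m[y0:y1,x0:x1];return k
h=hsv(T);hs=hsv(S)
# plate corners
q={}
for n,H,r in(("T",h,(280,380,180,345)),("S",hs,(200,375,220,300))):
    m=roi((H[...,0]>70)&(H[...,0]<105)&(H[...,2]>150)&(H[...,1]<90),*r)
    m|=roi((H[...,1]<40)&(H[...,2]>200),*r)
    c=max(blobs(m,500),key=cv2.contourArea);a=cv2.approxPolyDP(cv2.convexHull(c),5,True)[:,0];print(n,a.tolist(),cv2.minAreaRect(c));q[n]=a
# stand: bright-top orange
m=roi((h[...,0]<22)&(h[...,1]>170)&(h[...,2]>90),420,500,240,350)
for c in blobs(m,40):
    r=cv2.minAreaRect(c);print("handle T",r,[onplane(T,*p,0.108).round(4).tolist() for p in cv2.boxPoints(r)], onplane(T,*r[0],.108).round(4))
mt=roi((h[...,0]<22)&(h[...,1]>170)&(h[...,2]>215),420,500,240,350)
for c in blobs(mt,20):
    r=cv2.minAreaRect(c);print("bright T",r,onplane(T,*r[0],.108).round(4))
# bin rim outer
m=roi((h[...,0]>100)&(h[...,0]<125)&(h[...,1]>130),140,270,200,350)
c=max(blobs(m,500),key=cv2.contourArea);r=cv2.minAreaRect(c);print("bin",r,onplane(T,*r[0],.08).round(3))
# stand outline gray
m=roi((h[...,1]<60)&(h[...,2]>50),400,500,230,360)|roi((h[...,0]<22)&(h[...,1]>170),400,500,230,360)
c=max(blobs(m,500),key=cv2.contourArea);r=cv2.minAreaRect(c);print("stand",r,[onplane(T,*p,.056).round(3).tolist() for p in cv2.boxPoints(r)],onplane(T,*r[0],.056).round(4))
for n,C in(("top0",(390,510,220,370)),):
    cv2.imwrite("pics/crop.png",cv2.resize(T["pixels"][220:370,390:510,::-1],None,fx=4,fy=4,interpolation=cv2.INTER_CUBIC))
```

```text
T [[301, 196], [362, 199], [356, 327], [295, 324]] ((328.4329833984375, 261.4742431640625), (62.117679595947266, 129.6842803955078), 2.6025619506835938)
S [[358, 233], [362, 279], [212, 284], [221, 235]] ((286.86181640625, 257.25811767578125), (49.684181213378906, 151.29762268066406), 88.23760986328125)
handle T ((461.3799743652344, 320.3399963378906), (14.936936378479004, 21.555696487426758), 79.69515228271484) [[0.4628, -0.2281, 0.108], [0.4707, -0.2657, 0.108], [0.4447, -0.2707, 0.108], [0.4369, -0.2332, 0.108]] [ 0.4538 -0.2494  0.108 ]
handle T ((451.1922912597656, 273.9615173339844), (12.94366455078125, 21.1805419921875), 78.69007110595703) [[0.5431, -0.2094, 0.108], [0.5515, -0.2464, 0.108], [0.5289, -0.2512, 0.108], [0.5205, -0.2143, 0.108]] [ 0.536  -0.2303  0.108 ]
bin ((203.8783416748047, 278.3252258300781), (86.408203125, 107.49473571777344), 3.814074993133545) [0.516 0.223 0.08 ]
stand ((448.8423767089844, 295.9590759277344), (112.10758209228516, 57.35445785522461), 77.98851776123047) [[0.583, -0.164, 0.056], [0.609, -0.27, 0.056], [0.402, -0.316, 0.056], [0.377, -0.211, 0.056]] [ 0.4922 -0.2405  0.056 ]
```

View pics/crop.png

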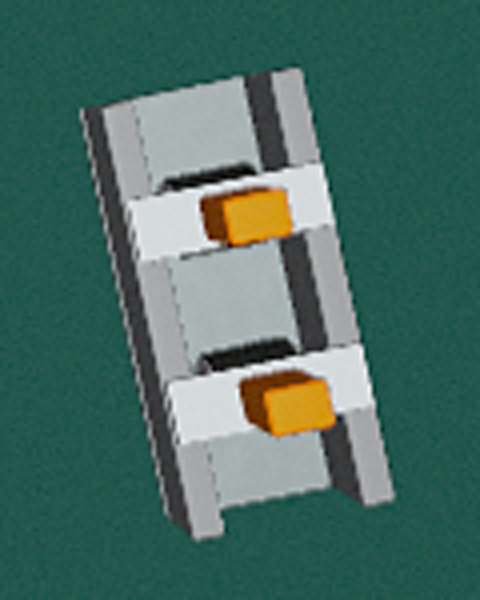

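The crop shows the handle tops centred at crop (257,217) and (300,406), which are full-image (454.2,274.2) and (465,321.5). Both rollers hang square to the rails, and the stand is yawed about 12° in the image.

Run:
```python
from h import *
T=load("top0");S=load("side0")
P=[((301,196),(358,233)),((362,199),(362,279)),((356,327),(212,284)),((295,324),(221,235))]
for a,b in P: 
    p,e=tri(T,a,S,b);print(p.round(4),round(e,4))
f=lambda u,v:((u-1.5)/4+390,(v-1.5)/4+220)
for n,L,z in(("hfar",[(257,217)],.108),("hnear",[(300,406)],.108),("wfar",[(128,200),(322,165),(330,228),(140,262)],.062),("wnear",[(167,382),(362,347),(373,403),(178,442)],.062),("rails",[(84,109),(302,70),(393,497),(193,540)],.056)):
    X=np.array([onplane(T,*f(*p),z) for p in L]);print(n,X[:,:2].round(4).tolist(),X.mean(0).round(4))
for z in(.045,.055,.065):
    X=np.array([onplane(T,*a,z) for a,b in P]);d=X[0]+X[1]-X[2]-X[3];print(z,X.mean(0).round(4),"len",np.linalg.norm(d)/2,"wid",np.linalg.norm(X[0]+X[3]-X[1]-X[2])/2,"yaw",np.degrees(np.arctan2(d[1],d[0])))
    Y=np.array([onplane(S,*b,z) for a,b in P]);print("side",Y.mean(0).round(4))
m=[(203.8783416748047-43.2,278-53),(203.88+43.2,278-53)]
```

```text
[0.6801 0.0461 0.0433] 0.0026
[ 0.6747 -0.0727  0.0489] 0.0
[ 0.4275 -0.0662  0.0479] 0.0003
[0.4309 0.0513 0.0501] 0.0009
hfar [[0.5363, -0.2351]] [ 0.5363 -0.2351  0.108 ]
hnear [[0.4525, -0.2552]] [ 0.4525 -0.2552  0.108 ]
wfar [[0.5411, -0.1871], [0.5599, -0.2781], [0.5302, -0.2822], [0.512, -0.1931]] [ 0.5358 -0.2351  0.062 ]
wnear [[0.4559, -0.2067], [0.4747, -0.2977], [0.4486, -0.3032], [0.4279, -0.2122]] [ 0.4518 -0.2549  0.062 ]
rails [[0.5839, -0.1667], [0.6049, -0.27], [0.4039, -0.315], [0.3811, -0.2213]] [ 0.4934 -0.2433  0.056 ]
0.045 [ 0.5526 -0.0105  0.045 ] len 0.24849857512977755 wid 0.11851526219285376 yaw -1.4075981736752996
side [ 0.5533 -0.0078  0.045 ]
0.055 [ 0.5528 -0.0104  0.055 ] len 0.24575131403253717 wid 0.11720502381791888 yaw -1.4075981736752972
side [ 0.5538 -0.0179  0.055 ]
0.065 [ 0.553  -0.0103  0.065 ] len 0.2430040529352968 wid 0.11589478544298397 yaw -1.4075981736753003
side [ 0.5543 -0.028   0.065 ]
```

>>> move_arm(
  plan=[6.18, -15.26, -0.6, 0, 0, -0.946, 6.18, -15.26, -0.6, 0, 0, -0.946, 6.18, -15.26, -0.6, 0, 0, -0.946, 6.18, -15.26, -0.6, 0, 0, -0.946, 6.18, -15.26, -0.6, 0, 0, -0.946, 6.18, -15.26, -0.6, 0, 0, -0.946, 6.18, -15.26, -0.6, 0, 0, -0.946, 6.18, -15.26, -0.6, 0, 0, -0.946, 6.18, -15.26, -0.6, 0, 0, -0.946, 6.18, -15.26, -0.6, 0, 0, -0.946],
  grip=60,
)

```text
time_s: 1.35
eef_pos: [0.4622, -0.0529, 0.1853]
eef_rot: [0.0, 0.626, 0.78, 0.0]
wrist_force: [-0.3, 1.2, 0.2]
opening: 0.699
grasp_force: 0.0
```

>>> move_arm(
  plan=[1.49, -3.68, -0.2, 0, 0, 0, 1.49, -3.68, -0.2, 0, 0, 0, 1.49, -3.68, -0.2, 0, 0, 0, 1.49, -3.68, -0.2, 0, 0, 0, 1.49, -3.68, -0.2, 0, 0, 0, 1.49, -3.68, -0.2, 0, 0, 0],
)

```text
time_s: 2.1
eef_pos: [0.536, -0.2332, 0.1753]
eef_rot: [-0.001, 0.626, 0.78, 0.0]
wrist_force: [0.3, 0.1, 0.2]
opening: 0.706
grasp_force: 0.0
```

Run:
```python
from h import *
c=snap("wrist","w1");o=ctrl.get_obs();print(o["eef_pos"],o["eef_rot"],c["origin"],c["fx"])
```

```text
[ 0.53615156 -0.23311969  0.17553116] [-2.26264517e-04  6.25366191e-01  7.80331382e-01  9.62323751e-05] [ 0.52056311 -0.16514322  0.34115347] 371.64829954431775
```

View pics/w1.png

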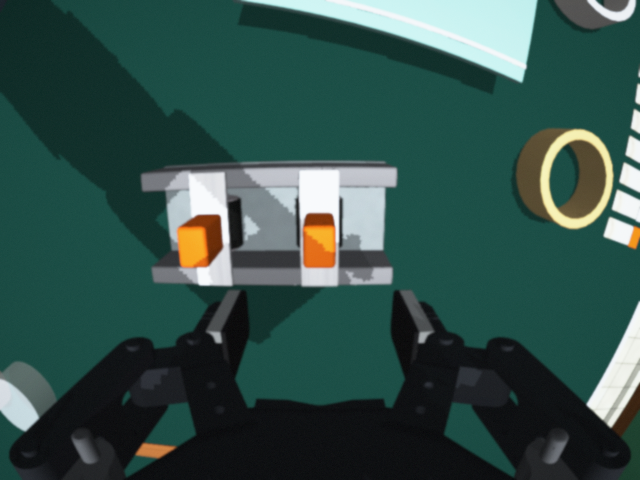

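The wrist view shows the far handle centred at column 320 between the fingers, with the rails parallel to the closing line. I'm going down to grip it.

>>> move_arm(
  plan=[0, -0.03, -1, 0, 0, 0, 0, -0.03, -1.8, 0, 0, 0, 0, -0.03, -2.08, 0, 0, 0, 0, -0.03, -2.08, 0, 0, 0],
)

```text
time_s: 2.65
eef_pos: [0.5363, -0.2354, 0.0714]
eef_rot: [-0.001, 0.626, 0.78, -0.0]
wrist_force: [0.3, -0.9, 1.1]
opening: 0.704
grasp_force: 0.0
```

>>> move_arm(
  plan=[0, 0, 0, 0, 0, 0, 0, 0, 0, 0, 0, 0, 0, 0, 0, 0, 0, 0, 0, 0, 0, 0, 0, 0],
  grip=5,
)

```text
time_s: 3.15
eef_pos: [0.5373, -0.2371, 0.0734]
eef_rot: [0.001, 0.626, 0.78, -0.0]
wrist_force: [-1.6, 1.3, 5.6]
opening: 0.237
grasp_force: 59.3
```

>>> move_arm(
  plan=[0, 0, 0, 0, 0, 0, 0, 0, 0, 0, 0, 0],
)

```text
time_s: 3.4
eef_pos: [0.5373, -0.237, 0.0734]
eef_rot: [0.001, 0.626, 0.78, -0.0]
wrist_force: [-2.3, 0.7, 5.1]
opening: 0.239
grasp_force: 59.3
```

>>> move_arm(
  plan=[0, 0, 0.5, 0, 0, 0, 0, 0, 1.3, 0, 0, 0, 0, 0, 2.1, 0, 0, 0, -0.2, 1, 2.1, 0, 0, -0.08, -0.6, 2.1, 2.1, 0, 0, -0.16, -1.1, 3.3, 2.1, 0, 0, -0.243, -1.46, 4.54, 2.1, 0, 0, -0.243, -1.46, 4.54, 2.1, 0, 0, -0.243, -1.46, 4.54, 2.1, 0, 0, -0.243],
)

```text
time_s: 4.53
eef_pos: [0.4635, -0.0091, 0.1767]
eef_rot: [0.0, 0.715, 0.699, 0.0]
wrist_force: [-0.2, -1.8, -5.0]
opening: 0.236
grasp_force: 60.1
```

Run:
```python
from h import *
c=snap("side","s1");o=ctrl.get_obs();print(o["eef_pos"],o["eef_rot"],o["wrist_force"],o["torque"])
cv2.imwrite("pics/s1c.png",cv2.resize(c["pixels"][120:420,100:450,::-1],None,fx=2,fy=2,interpolation=cv2.INTER_CUBIC))
```

```text
[ 0.46380203 -0.00989286  0.17668499] [ 4.79476281e-04  7.15841030e-01  6.98263124e-01 -5.37278068e-06] [ 0.3011537  -0.07436168 -4.98330625] [-0.01261763 -0.02196452 -0.0571156 ]
```

View pics/s1c.png

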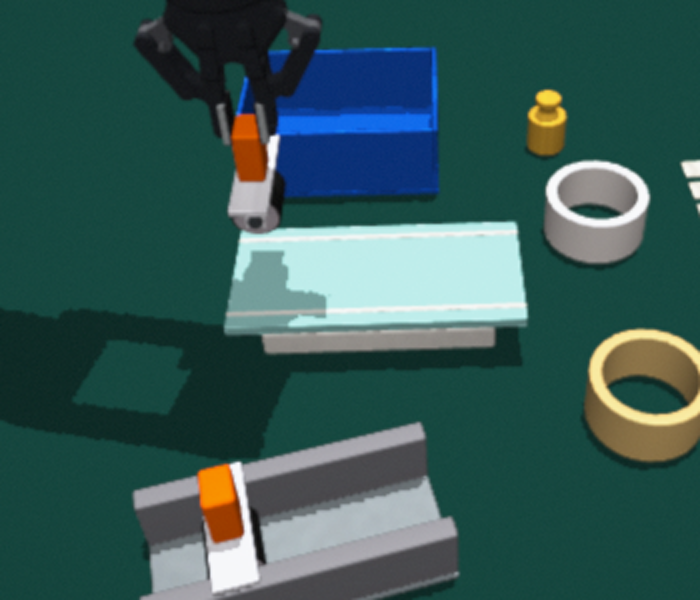

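The roller is held upright above the left end of the plate. I'll lower it in small steps and read the force at each one.

>>> move_arm(
  plan=[0, 0, -0.5, 0, 0, 0, 0, 0, -0.9, 0, 0, 0, 0, 0, -1.06, 0, 0, 0, 0, 0, -1.06, 0, 0, 0],
)

```text
time_s: 5.08
eef_pos: [0.4634, -0.0101, 0.1231]
eef_rot: [-0.0, 0.716, 0.698, -0.0]
wrist_force: [0.2, -0.1, -5.3]
opening: 0.238
grasp_force: 60.0
```

>>> move_arm(
  plan=[0, 0, -0.04, 0, 0, 0, 0, 0, -0.08, 0, 0, 0],
)

```text
time_s: 5.32
eef_pos: [0.4641, -0.0096, 0.1201]
eef_rot: [0.001, 0.716, 0.698, 0.0]
wrist_force: [-0.1, 0.1, -4.9]
opening: 0.238
grasp_force: 60.1
```

>>> move_arm(
  plan=[0, 0, -0.04, 0, 0, 0],
)

```text
time_s: 5.45
eef_pos: [0.4637, -0.0094, 0.1177]
eef_rot: [0.0, 0.716, 0.698, 0.0]
wrist_force: [0.6, -0.0, -4.5]
opening: 0.233
grasp_force: 60.1
```

>>> move_arm(
  plan=[0, 0, -0.04, 0, 0, 0],
)

```text
time_s: 5.58
eef_pos: [0.4635, -0.0093, 0.1155]
eef_rot: [0.0, 0.716, 0.698, 0.0]
wrist_force: [0.2, -0.3, -4.3]
opening: 0.233
grasp_force: 60.1
```

>>> move_arm(
  plan=[0, 0, -0.04, 0, 0, 0],
)

```text
time_s: 5.7
eef_pos: [0.4634, -0.0093, 0.1133]
eef_rot: [0.0, 0.716, 0.698, -0.0]
wrist_force: [-0.1, 0.2, -5.6]
opening: 0.24
grasp_force: 60.1
```

>>> move_arm(
  plan=[0, 0, -0.03, 0, 0, 0],
)

```text
time_s: 5.82
eef_pos: [0.4634, -0.0092, 0.1118]
eef_rot: [-0.0, 0.716, 0.698, -0.0]
wrist_force: [-0.9, 0.1, -3.2]
opening: 0.237
grasp_force: 60.3
```

>>> move_arm(
  plan=[0, 0, -0.03, 0, 0, 0],
)

```text
time_s: 5.95
eef_pos: [0.4638, -0.0093, 0.1107]
eef_rot: [0.0, 0.716, 0.698, 0.0]
wrist_force: [-1.0, 0.0, 1.4]
opening: 0.238
grasp_force: 60.7
```

>>> move_arm(
  plan=[0, 0, -0.03, 0, 0, 0],
)

```text
time_s: 6.08
eef_pos: [0.4643, -0.0094, 0.1097]
eef_rot: [0.001, 0.716, 0.698, 0.001]
wrist_force: [-0.3, 1.0, 4.3]
opening: 0.233
grasp_force: 61.2
```

>>> move_arm(
  plan=[0, 0, -0.02, 0, 0, 0],
)

```text
time_s: 6.2
eef_pos: [0.4646, -0.0094, 0.109]
eef_rot: [0.001, 0.716, 0.698, 0.001]
wrist_force: [-0.4, 1.3, 6.6]
opening: 0.235
grasp_force: 61.5
```

>>> move_arm(
  plan=[0.14, -0.003, 0, 0, 0, 0],
)

```text
time_s: 6.32
eef_pos: [0.4715, -0.0096, 0.1091]
eef_rot: [0.001, 0.716, 0.698, 0.001]
wrist_force: [-0.5, 0.7, 6.0]
opening: 0.241
grasp_force: 61.4
```

>>> move_arm(
  plan=[0.14, -0.003, 0, 0, 0, 0],
)

```text
time_s: 6.45
eef_pos: [0.479, -0.0098, 0.1093]
eef_rot: [0.001, 0.716, 0.698, 0.001]
wrist_force: [0.4, 1.6, 5.5]
opening: 0.239
grasp_force: 61.4
```

>>> move_arm(
  plan=[0.14, -0.003, 0, 0, 0, 0],
)

```text
time_s: 6.58
eef_pos: [0.486, -0.0099, 0.1092]
eef_rot: [0.001, 0.716, 0.698, 0.001]
wrist_force: [-0.1, 1.4, 6.3]
opening: 0.24
grasp_force: 61.4
```

>>> move_arm(
  plan=[0.14, -0.003, 0, 0, 0, 0],
)

```text
time_s: 6.7
eef_pos: [0.493, -0.0101, 0.1093]
eef_rot: [0.001, 0.716, 0.698, 0.001]
wrist_force: [-0.0, 1.1, 5.8]
opening: 0.231
grasp_force: 61.4
```

>>> move_arm(
  plan=[0.14, -0.003, 0, 0, 0, 0],
)

```text
time_s: 6.82
eef_pos: [0.5001, -0.0103, 0.1093]
eef_rot: [0.001, 0.716, 0.698, 0.001]
wrist_force: [-0.3, 1.4, 5.6]
opening: 0.238
grasp_force: 61.4
```

>>> move_arm(
  plan=[0.14, -0.003, 0, 0, 0, 0],
)

```text
time_s: 6.95
eef_pos: [0.507, -0.0104, 0.1093]
eef_rot: [0.001, 0.716, 0.698, 0.001]
wrist_force: [-1.1, 1.6, 6.2]
opening: 0.238
grasp_force: 61.4
```

>>> move_arm(
  plan=[0.14, -0.003, 0, 0, 0, 0],
)

```text
time_s: 7.08
eef_pos: [0.5143, -0.0107, 0.1093]
eef_rot: [0.002, 0.716, 0.698, 0.001]
wrist_force: [2.0, 0.5, 3.2]
opening: 0.237
grasp_force: 60.9
```

>>> move_arm(
  plan=[0.14, -0.003, 0, 0, 0, 0],
)

```text
time_s: 7.2
eef_pos: [0.5197, -0.0106, 0.1083]
eef_rot: [0.0, 0.716, 0.698, -0.0]
wrist_force: [-4.4, 0.6, 5.4]
opening: 0.24
grasp_force: 61.4
```

>>> move_arm(
  plan=[0.14, -0.003, 0, 0, 0, 0],
)

```text
time_s: 7.32
eef_pos: [0.5265, -0.0108, 0.1084]
eef_rot: [-0.0, 0.716, 0.698, -0.0]
wrist_force: [-1.0, 0.4, 9.0]
opening: 0.239
grasp_force: 61.7
```

>>> move_arm(
  plan=[0.14, -0.003, 0, 0, 0, 0],
)

```text
time_s: 7.45
eef_pos: [0.5347, -0.0111, 0.1089]
eef_rot: [0.001, 0.716, 0.698, 0.0]
wrist_force: [-1.7, 0.9, 7.6]
opening: 0.236
grasp_force: 61.6
```

>>> move_arm(
  plan=[0.14, -0.003, 0, 0, 0, 0],
)

```text
time_s: 7.58
eef_pos: [0.5417, -0.0112, 0.109]
eef_rot: [0.001, 0.716, 0.698, 0.0]
wrist_force: [-1.3, 0.6, 7.7]
opening: 0.237
grasp_force: 61.5
```

>>> move_arm(
  plan=[0.14, -0.003, 0, 0, 0, 0],
)

```text
time_s: 7.7
eef_pos: [0.5487, -0.0114, 0.109]
eef_rot: [0.001, 0.716, 0.698, 0.0]
wrist_force: [-1.2, 1.4, 7.1]
opening: 0.237
grasp_force: 61.5
```

>>> move_arm(
  plan=[0.14, -0.003, 0, 0, 0, 0],
)

```text
time_s: 7.82
eef_pos: [0.5557, -0.0116, 0.109]
eef_rot: [0.001, 0.716, 0.698, 0.0]
wrist_force: [-0.1, 0.1, 7.2]
opening: 0.236
grasp_force: 61.5
```

>>> move_arm(
  plan=[0.14, -0.003, 0, 0, 0, 0],
)

```text
time_s: 7.95
eef_pos: [0.5627, -0.0117, 0.109]
eef_rot: [0.001, 0.716, 0.698, 0.0]
wrist_force: [-0.3, 0.1, 7.2]
opening: 0.236
grasp_force: 61.5
```

>>> move_arm(
  plan=[0.08, -0.002, 0, 0, 0, 0],
)

```text
time_s: 8.07
eef_pos: [0.567, -0.0119, 0.109]
eef_rot: [0.001, 0.716, 0.698, 0.001]
wrist_force: [0.2, 0.1, 7.2]
opening: 0.236
grasp_force: 61.5
```

>>> move_arm(
  plan=[0.08, -0.002, 0, 0, 0, 0],
)

```text
time_s: 8.2
eef_pos: [0.5706, -0.012, 0.1089]
eef_rot: [0.001, 0.716, 0.698, 0.0]
wrist_force: [0.1, -0.6, 7.5]
opening: 0.242
grasp_force: 61.5
```

>>> move_arm(
  plan=[0.08, -0.002, 0, 0, 0, 0],
)

```text
time_s: 8.32
eef_pos: [0.5752, -0.0122, 0.109]
eef_rot: [0.001, 0.716, 0.698, 0.001]
wrist_force: [0.9, 0.3, 3.6]
opening: 0.239
grasp_force: 61.1
```

>>> move_arm(
  plan=[0.08, -0.002, 0, 0, 0, 0],
)

```text
time_s: 8.45
eef_pos: [0.5788, -0.0122, 0.1085]
eef_rot: [0.001, 0.716, 0.698, 0.001]
wrist_force: [0.5, -0.9, 3.1]
opening: 0.237
grasp_force: 61.0
```

>>> move_arm(
  plan=[0.08, -0.002, 0, 0, 0, 0],
)

```text
time_s: 8.57
eef_pos: [0.5805, -0.012, 0.1076]
eef_rot: [-0.001, 0.716, 0.698, -0.001]
wrist_force: [-4.5, 0.1, 6.4]
opening: 0.235
grasp_force: 61.5
```

>>> move_arm(
  plan=[0.08, -0.002, 0, 0, 0, 0],
)

```text
time_s: 8.7
eef_pos: [0.5841, -0.0121, 0.1077]
eef_rot: [-0.001, 0.716, 0.698, -0.001]
wrist_force: [-5.0, -0.9, 9.9]
opening: 0.232
grasp_force: 61.9
```

>>> move_arm(
  plan=[0.14, -0.003, 0, 0, 0, 0],
)

```text
time_s: 8.82
eef_pos: [0.5926, -0.0124, 0.1086]
eef_rot: [0.0, 0.716, 0.698, -0.0]
wrist_force: [-0.6, 0.1, 8.3]
opening: 0.238
grasp_force: 61.7
```

>>> move_arm(
  plan=[0.14, -0.003, 0, 0, 0, 0],
)

```text
time_s: 8.95
eef_pos: [0.6003, -0.0126, 0.1088]
eef_rot: [0.001, 0.716, 0.698, 0.0]
wrist_force: [-1.5, -0.3, 7.9]
opening: 0.235
grasp_force: 61.6
```

>>> move_arm(
  plan=[0.14, -0.003, 0, 0, 0, 0],
)

```text
time_s: 9.07
eef_pos: [0.6073, -0.0128, 0.1088]
eef_rot: [0.001, 0.716, 0.698, 0.0]
wrist_force: [-0.7, 0.0, 7.7]
opening: 0.238
grasp_force: 61.6
```

>>> move_arm(
  plan=[0.14, -0.003, 0, 0, 0, 0],
)

```text
time_s: 9.2
eef_pos: [0.6142, -0.013, 0.1088]
eef_rot: [0.001, 0.716, 0.698, 0.0]
wrist_force: [-0.8, 0.2, 8.0]
opening: 0.239
grasp_force: 61.6
```

Force dips appear at x≈0.515 and x≈0.579, about 63 mm apart, which is half a turn. Roller A, from the far berth, has the flats. I'll finish the roll and hang it back for now, so that its wheel cannot turn back.

>>> move_arm(
  plan=[0.14, -0.003, 0, 0, 0, 0, 0.28, -0.006, 0, 0, 0, 0, 0.42, -0.01, 0, 0, 0, 0, 0.42, -0.01, 0.4, 0, 0, 0, 0.42, -0.01, 1.3, 0, 0, 0, 0.42, -0.01, 1.3, 0, 0, 0],
)

```text
time_s: 9.95
eef_pos: [0.6364, -0.0134, 0.1767]
eef_rot: [0.003, 0.716, 0.698, 0.002]
wrist_force: [0.7, -1.0, -3.5]
opening: 0.234
grasp_force: 60.1
```

>>> move_arm(
  plan=[-0.4, -1, 0, 0, 0, 0.08, -0.8, -2, 0, 0, 0, 0.16, -1.3, -3, 0, 0, 0, 0.243, -1.96, -4.46, 0, 0, 0, 0.243, -1.96, -4.46, 0, 0, 0, 0.243, -1.96, -4.46, 0, 0, 0, 0.243, -1.96, -4.46, 0, 0, 0, 0.243, -1.96, -4.46, 0, 0, 0, 0.243],
)

```text
time_s: 10.95
eef_pos: [0.5368, -0.2345, 0.1725]
eef_rot: [-0.0, 0.625, 0.78, 0.0]
wrist_force: [0.6, 0.8, -4.7]
opening: 0.237
grasp_force: 60.4
```

>>> move_arm(
  plan=[0, -0.02, -0.7, 0, 0, 0, 0, -0.02, -1.4, 0, 0, 0, 0, -0.02, -1.8, 0, 0, 0, 0, -0.02, -1.9, 0, 0, 0, 0, -0.02, -1.94, 0, 0, 0, 0, -0.02, -1.94, 0, 0, 0],
)

```text
time_s: 11.7
eef_pos: [0.5373, -0.2374, 0.077]
eef_rot: [0.001, 0.626, 0.78, 0.0]
wrist_force: [-0.2, -0.9, -4.0]
opening: 0.236
grasp_force: 60.3
```

>>> move_arm(
  plan=[0, 0, -0.02, 0, 0, 0, 0, 0, -0.03, 0, 0, 0],
)

```text
time_s: 11.95
eef_pos: [0.5367, -0.2373, 0.075]
eef_rot: [0.0, 0.626, 0.78, 0.0]
wrist_force: [0.8, 0.1, -3.9]
opening: 0.24
grasp_force: 60.3
```

>>> move_arm(
  plan=[0, 0.02, -0.02, 0, 0, 0, 0, 0.02, -0.03, 0, 0, 0],
)

```text
time_s: 12.2
eef_pos: [0.5366, -0.2365, 0.0738]
eef_rot: [0.0, 0.626, 0.78, -0.0]
wrist_force: [-3.0, 1.5, 4.4]
opening: 0.236
grasp_force: 61.4
```

>>> move_arm(
  plan=[0, 0, -0.02, 0, 0, 0, 0, 0, -0.03, 0, 0, 0],
)

```text
time_s: 12.45
eef_pos: [0.5369, -0.2363, 0.0735]
eef_rot: [0.0, 0.626, 0.78, -0.0]
wrist_force: [-8.2, 4.1, 14.4]
opening: 0.233
grasp_force: 62.7
```

>>> move_arm(
  plan=[0, 0, 0.04, 0, 0, 0, 0, 0, 0.04, 0, 0, 0, 0, 0, 0.04, 0, 0, 0],
  grip=55,
)

```text
time_s: 12.82
eef_pos: [0.5366, -0.2362, 0.0734]
eef_rot: [0.0, 0.626, 0.78, 0.0]
wrist_force: [-0.6, 0.7, 0.3]
opening: 0.641
grasp_force: 0.0
```

>>> move_arm(
  plan=[0, 0, 0.6, 0, 0, 0, 0, 0, 1.4, 0, 0, 0, 0, 0, 2, 0, 0, 0, -0.9, -0.2, 2, 0, 0, 0, -1.67, -0.4, 2, 0, 0, 0, -1.67, -0.4, 2, 0, 0, 0, -1.67, -0.4, 2, 0, 0, 0],
)

```text
time_s: 13.7
eef_pos: [0.4534, -0.2563, 0.1736]
eef_rot: [0.0, 0.626, 0.78, 0.0]
wrist_force: [0.1, -0.4, -0.2]
opening: 0.642
grasp_force: 0.0
```

Run:
```python
from h import *
c=snap("wrist","w2");o=ctrl.get_obs();print(o["eef_pos"],o["eef_rot"])
```

```text
[ 0.45368781 -0.25622716  0.17359478] [3.64324680e-04 6.25959223e-01 7.79855692e-01 1.35242860e-04]
```

View pics/w2.png

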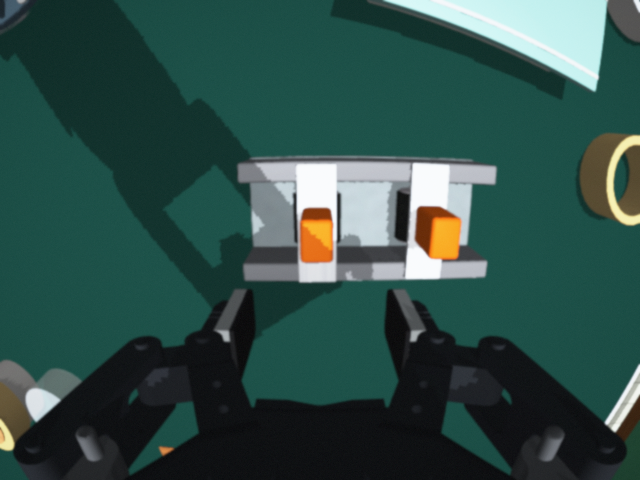

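Roller A hangs squarely again. The near handle is at column 316, about 1 mm off centre and 3 mm toward the plate, so I'll correct for that on the way down.

>>> move_arm(
  plan=[-0.03, 0.06, -0.8, 0, 0, 0, -0.03, 0.06, -1.6, 0, 0, 0, -0.03, 0.06, -1.98, 0, 0, 0, -0.03, 0.06, -1.98, 0, 0, 0],
)

```text
time_s: 14.25
eef_pos: [0.4511, -0.2518, 0.0726]
eef_rot: [-0.002, 0.626, 0.78, 0.0]
wrist_force: [0.0, 0.4, -0.1]
opening: 0.645
grasp_force: 0.0
```

>>> move_arm(
  plan=[0, 0, 0, 0, 0, 0, 0, 0, 0, 0, 0, 0, 0, 0, 0, 0, 0, 0, 0, 0, 0, 0, 0, 0, 0, 0, 0, 0, 0, 0],
  grip=5,
)

```text
time_s: 14.88
eef_pos: [0.4522, -0.2538, 0.0759]
eef_rot: [0.001, 0.626, 0.78, -0.0]
wrist_force: [-2.6, 0.6, 5.3]
opening: 0.235
grasp_force: 59.6
```

>>> move_arm(
  plan=[0, 0, 0.5, 0, 0, 0, 0, 0, 1.3, 0, 0, 0, 0, 0, 2.1, 0, 0, 0, 0, 1, 2.1, 0, 0, -0.08, 0, 2.1, 2.1, 0, 0, -0.16, 0.2, 3.3, 2.1, 0, 0, -0.243, 0.22, 4.4, 2.1, 0, 0, -0.243, 0.22, 4.91, 2.1, 0, 0, -0.243, 0.22, 4.91, 1.5, 0, 0, -0.243, 0.22, 4.91, 1.1, 0, 0, -0.243],
)

```text
time_s: 16.12
eef_pos: [0.4615, -0.0066, 0.1281]
eef_rot: [-0.001, 0.715, 0.699, -0.0]
wrist_force: [0.1, -0.1, -6.0]
opening: 0.231
grasp_force: 60.1
```

>>> move_arm(
  plan=[0, 0, -0.08, 0, 0, 0, 0, 0, -0.14, 0, 0, 0, 0, 0, -0.14, 0, 0, 0],
)

```text
time_s: 16.5
eef_pos: [0.4629, -0.0079, 0.123]
eef_rot: [0.0, 0.716, 0.698, 0.0]
wrist_force: [-1.0, -0.8, -5.1]
opening: 0.232
grasp_force: 60.1
```

>>> move_arm(
  plan=[0, 0, -0.05, 0, 0, 0, 0, 0, -0.1, 0, 0, 0, 0, 0, -0.14, 0, 0, 0],
)

```text
time_s: 16.88
eef_pos: [0.4625, -0.0076, 0.1154]
eef_rot: [0.0, 0.716, 0.698, 0.0]
wrist_force: [-0.2, 0.0, -5.3]
opening: 0.233
grasp_force: 60.2
```

>>> move_arm(
  plan=[0, 0, -0.03, 0, 0, 0],
)

```text
time_s: 17.0
eef_pos: [0.4624, -0.0076, 0.1139]
eef_rot: [-0.0, 0.716, 0.698, -0.0]
wrist_force: [-0.8, -0.6, -2.4]
opening: 0.234
grasp_force: 60.5
```

>>> move_arm(
  plan=[0, 0, -0.03, 0, 0, 0],
)

```text
time_s: 17.12
eef_pos: [0.4629, -0.0077, 0.1129]
eef_rot: [0.0, 0.716, 0.698, 0.0]
wrist_force: [-0.5, 0.6, 2.1]
opening: 0.237
grasp_force: 60.9
```

>>> move_arm(
  plan=[0, 0, -0.02, 0, 0, 0],
)

```text
time_s: 17.25
eef_pos: [0.4633, -0.0077, 0.1122]
eef_rot: [0.001, 0.716, 0.698, 0.001]
wrist_force: [0.1, 0.5, 3.8]
opening: 0.241
grasp_force: 61.2
```

One more millimetre down, then roll.

>>> move_arm(
  plan=[0, 0, -0.02, 0, 0, 0],
)

```text
time_s: 17.38
eef_pos: [0.4635, -0.0078, 0.1115]
eef_rot: [0.001, 0.716, 0.698, 0.001]
wrist_force: [0.1, -0.1, 7.1]
opening: 0.232
grasp_force: 61.6
```

>>> move_arm(
  plan=[0.14, -0.003, 0, 0, 0, 0],
)

```text
time_s: 17.5
eef_pos: [0.4703, -0.0079, 0.1115]
eef_rot: [0.001, 0.716, 0.698, 0.001]
wrist_force: [-0.4, 1.0, 6.4]
opening: 0.236
grasp_force: 61.5
```

>>> move_arm(
  plan=[0.14, -0.003, 0, 0, 0, 0],
)

```text
time_s: 17.62
eef_pos: [0.4778, -0.0081, 0.1116]
eef_rot: [0.001, 0.716, 0.698, 0.001]
wrist_force: [-0.7, 1.1, 6.4]
opening: 0.236
grasp_force: 61.5
```

>>> move_arm(
  plan=[0.14, -0.003, 0, 0, 0, 0],
)

```text
time_s: 17.75
eef_pos: [0.4848, -0.0082, 0.1116]
eef_rot: [0.001, 0.716, 0.698, 0.001]
wrist_force: [-0.1, 1.8, 6.6]
opening: 0.232
grasp_force: 61.5
```

>>> move_arm(
  plan=[0.14, -0.003, 0, 0, 0, 0],
)

```text
time_s: 17.88
eef_pos: [0.4918, -0.0084, 0.1116]
eef_rot: [0.001, 0.716, 0.698, 0.001]
wrist_force: [-0.9, 1.6, 7.2]
opening: 0.237
grasp_force: 61.5
```

>>> move_arm(
  plan=[0.14, -0.003, 0, 0, 0, 0],
)

```text
time_s: 18.0
eef_pos: [0.4988, -0.0085, 0.1116]
eef_rot: [0.001, 0.716, 0.698, 0.001]
wrist_force: [-0.6, 0.8, 7.0]
opening: 0.234
grasp_force: 61.5
```

>>> move_arm(
  plan=[0.14, -0.003, 0, 0, 0, 0],
)

```text
time_s: 18.12
eef_pos: [0.5058, -0.0087, 0.1116]
eef_rot: [0.001, 0.716, 0.698, 0.001]
wrist_force: [-0.6, 0.5, 5.9]
opening: 0.234
grasp_force: 61.5
```

>>> move_arm(
  plan=[0.14, -0.003, 0, 0, 0, 0],
)

```text
time_s: 18.25
eef_pos: [0.5128, -0.0088, 0.1116]
eef_rot: [0.001, 0.716, 0.698, 0.001]
wrist_force: [-1.1, 1.0, 5.4]
opening: 0.237
grasp_force: 61.5
```

>>> move_arm(
  plan=[0.14, -0.003, 0, 0, 0, 0],
)

```text
time_s: 18.38
eef_pos: [0.5198, -0.009, 0.1116]
eef_rot: [0.001, 0.716, 0.698, 0.001]
wrist_force: [0.3, 1.3, 5.5]
opening: 0.232
grasp_force: 61.5
```

>>> move_arm(
  plan=[0.14, -0.003, 0, 0, 0, 0],
)

```text
time_s: 18.5
eef_pos: [0.5268, -0.0091, 0.1116]
eef_rot: [0.001, 0.716, 0.698, 0.001]
wrist_force: [-1.1, 0.9, 5.2]
opening: 0.236
grasp_force: 61.5
```

>>> move_arm(
  plan=[0.14, -0.003, 0, 0, 0, 0],
)

```text
time_s: 18.62
eef_pos: [0.5338, -0.0093, 0.1116]
eef_rot: [0.001, 0.716, 0.698, 0.001]
wrist_force: [-1.0, 0.9, 5.9]
opening: 0.234
grasp_force: 61.5
```

>>> move_arm(
  plan=[0.14, -0.003, 0, 0, 0, 0],
)

```text
time_s: 18.75
eef_pos: [0.5408, -0.0094, 0.1117]
eef_rot: [0.001, 0.716, 0.698, 0.001]
wrist_force: [-0.2, 0.8, 5.8]
opening: 0.231
grasp_force: 61.5
```

>>> move_arm(
  plan=[0.14, -0.003, 0, 0, 0, 0],
)

```text
time_s: 18.88
eef_pos: [0.5478, -0.0096, 0.1117]
eef_rot: [0.001, 0.716, 0.698, 0.001]
wrist_force: [-1.1, 0.9, 6.2]
opening: 0.233
grasp_force: 61.5
```

The z height and the force stay constant, so roller B runs smoothly. I'll finish the turn, with force samples partway.

>>> move_arm(
  plan=[0.14, -0.003, 0, 0, 0, 0, 0.28, -0.006, 0, 0, 0, 0, 0.42, -0.01, 0, 0, 0, 0, 0.56, -0.013, 0, 0, 0, 0],
)

```text
time_s: 19.38
eef_pos: [0.5758, -0.0102, 0.1117]
eef_rot: [0.001, 0.716, 0.698, 0.001]
wrist_force: [-0.2, 1.0, 6.0]
opening: 0.234
grasp_force: 61.4
```

>>> move_arm(
  plan=[0.14, -0.003, 0, 0, 0, 0, 0.28, -0.006, 0, 0, 0, 0, 0.42, -0.01, 0, 0, 0, 0, 0.56, -0.013, 0, 0, 0, 0],
)

```text
time_s: 19.88
eef_pos: [0.6037, -0.0108, 0.1117]
eef_rot: [0.001, 0.716, 0.698, 0.001]
wrist_force: [-0.5, 1.1, 5.8]
opening: 0.237
grasp_force: 61.4
```

>>> move_arm(
  plan=[0.14, -0.003, 0, 0, 0, 0, 0.28, -0.006, 0, 0, 0, 0, 0.42, -0.01, 0, 0, 0, 0, 0.56, -0.013, 0, 0, 0, 0],
)

```text
time_s: 20.38
eef_pos: [0.6317, -0.0114, 0.1118]
eef_rot: [0.001, 0.716, 0.698, 0.001]
wrist_force: [-0.6, 1.4, 5.4]
opening: 0.235
grasp_force: 61.4
```

>>> move_arm(
  plan=[0, 0, 0.4, 0, 0, 0, 0, 0, 1.3, 0, 0, 0, 0, 0, 1.3, 0, 0, 0],
)

```text
time_s: 20.75
eef_pos: [0.633, -0.012, 0.1801]
eef_rot: [0.003, 0.716, 0.698, 0.002]
wrist_force: [-0.2, -1.4, -4.1]
opening: 0.233
grasp_force: 60.2
```

>>> move_arm(
  plan=[-1.2, 0, 0.2, 0, 0, 0.08, -2.4, -0.3, 0.2, 0, 0, 0.16, -3.59, -1, 0.2, 0, 0, 0.243, -3.59, -2.2, 0.2, 0, 0, 0.243, -3.59, -3.4, 0.2, 0, 0, 0.243, -3.59, -4.4, 0.2, 0, 0, 0.243, -3.59, -4.84, 0.2, 0, 0, 0.243, -3.59, -4.84, 0.2, 0, 0, 0.243, -3.59, -4.84, 0.2, 0, 0, 0.243],
)

```text
time_s: 21.88
eef_pos: [0.4504, -0.2519, 0.1844]
eef_rot: [-0.001, 0.626, 0.78, 0.0]
wrist_force: [-0.2, 1.1, -4.2]
opening: 0.235
grasp_force: 60.0
```

>>> move_arm(
  plan=[0.03, -0.03, -0.7, 0, 0, 0, 0.03, -0.03, -1.5, 0, 0, 0, 0.03, -0.03, -2, 0, 0, 0, 0.03, -0.03, -2.1, 0, 0, 0, 0.03, -0.03, -2.12, 0, 0, 0],
)

```text
time_s: 22.5
eef_pos: [0.4529, -0.2543, 0.08]
eef_rot: [0.0, 0.626, 0.78, 0.0]
wrist_force: [-0.1, -0.5, -4.6]
opening: 0.234
grasp_force: 60.1
```

>>> move_arm(
  plan=[0, 0, -0.02, 0, 0, 0, 0, 0, -0.04, 0, 0, 0],
)

```text
time_s: 22.75
eef_pos: [0.4531, -0.2554, 0.0785]
eef_rot: [0.001, 0.626, 0.78, -0.0]
wrist_force: [-0.0, -0.4, -4.5]
opening: 0.231
grasp_force: 60.1
```

>>> move_arm(
  plan=[0, 0, -0.02, 0, 0, 0, 0, 0, -0.03, 0, 0, 0],
)

```text
time_s: 23.0
eef_pos: [0.4525, -0.255, 0.0761]
eef_rot: [0.0, 0.626, 0.78, 0.0]
wrist_force: [-1.1, 2.0, -1.9]
opening: 0.235
grasp_force: 60.4
```

>>> move_arm(
  plan=[0, 0.01, -0.02, 0, 0, 0, 0, 0.01, -0.04, 0, 0, 0],
)

```text
time_s: 23.25
eef_pos: [0.4526, -0.2549, 0.0759]
eef_rot: [0.0, 0.626, 0.78, -0.0]
wrist_force: [-8.8, 5.4, 19.2]
opening: 0.234
grasp_force: 62.9
```

>>> move_arm(
  plan=[0, 0, 0, 0, 0, 0, 0, 0, 0, 0, 0, 0, 0, 0, 0, 0, 0, 0],
  grip=55,
)

```text
time_s: 23.62
eef_pos: [0.4526, -0.2545, 0.074]
eef_rot: [0.0, 0.626, 0.78, 0.0]
wrist_force: [0.9, 0.2, -0.0]
opening: 0.644
grasp_force: 0.0
```

>>> move_arm(
  plan=[0, 0, 0.6, 0, 0, 0, 0, 0, 1.4, 0, 0, 0, 0, 0, 2, 0, 0, 0, 0.9, 0.2, 2, 0, 0, 0, 1.68, 0.37, 2, 0, 0, 0, 1.68, 0.37, 2, 0, 0, 0, 1.68, 0.37, 2, 0, 0, 0],
)

```text
time_s: 24.5
eef_pos: [0.5359, -0.2357, 0.1733]
eef_rot: [-0.001, 0.626, 0.78, -0.0]
wrist_force: [0.3, -0.2, -0.5]
opening: 0.646
grasp_force: 0.0
```

Run:
```python
from h import *
c=snap("wrist","w3");o=ctrl.get_obs();print(o["eef_pos"],o["eef_rot"])
```

```text
[ 0.53559517 -0.23585043  0.17348086] [-5.68231385e-04  6.26048674e-01  7.79783753e-01 -1.84824820e-04]
```

View pics/w3.png

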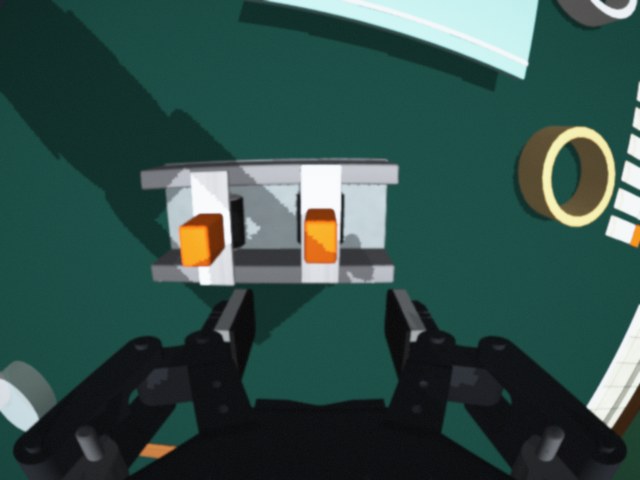

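Roller B hangs with both wings on the rails, wing corners at (191,172) to (232,284), just as it started. Next I'll take roller A, the rocking one, to the bin.

>>> move_arm(
  plan=[0.01, -0.01, -0.8, 0, 0, 0, 0.01, -0.01, -1.6, 0, 0, 0, 0.01, -0.01, -1.98, 0, 0, 0, 0.01, -0.01, -1.98, 0, 0, 0],
)

```text
time_s: 25.05
eef_pos: [0.5357, -0.2361, 0.0739]
eef_rot: [-0.001, 0.626, 0.78, -0.0]
wrist_force: [0.5, 0.5, 0.1]
opening: 0.644
grasp_force: 0.0
```

>>> move_arm(
  plan=[0, 0, 0, 0, 0, 0, 0, 0, 0, 0, 0, 0, 0, 0, 0, 0, 0, 0, 0, 0, 0, 0, 0, 0, 0, 0, 0, 0, 0, 0],
  grip=5,
)

```text
time_s: 25.68
eef_pos: [0.5379, -0.2373, 0.0771]
eef_rot: [0.002, 0.626, 0.78, -0.0]
wrist_force: [-2.2, -0.3, 6.4]
opening: 0.231
grasp_force: 59.0
```

>>> move_arm(
  plan=[0, 0, 0.5, 0, 0, 0, 0, 0, 1.3, 0, 0, 0, 0, 0, 2.2, 0, 0, 0, 0, 1, 2.5, 0, 0, -0.08, 0, 2, 2.5, 0, 0, -0.16, -0.1, 3, 2.5, 0, 0, -0.27, -0.2, 4, 2.5, 0, 0, -0.27, -0.3, 5, 2.5, 0, 0, -0.27],
)

```text
time_s: 26.68
eef_pos: [0.5212, 0.0154, 0.1998]
eef_rot: [-0.0, 0.725, 0.688, 0.0]
wrist_force: [0.7, -0.6, -4.8]
opening: 0.232
grasp_force: 60.0
```

>>> move_arm(
  plan=[0, 1, 0, 0, 0, 0, 0, 2, 0, 0, 0, 0, -0.1, 3, 0, 0, 0, 0, -0.1, 4.18, 0, 0, 0, 0, -0.1, 4.18, 0, 0, 0, 0, -0.1, 4.18, 0, 0, 0, 0],
)

```text
time_s: 27.42
eef_pos: [0.5163, 0.2228, 0.1995]
eef_rot: [-0.0, 0.725, 0.689, -0.001]
wrist_force: [0.3, -0.4, -4.8]
opening: 0.236
grasp_force: 60.0
```

>>> move_arm(
  plan=[0, 0, -0.8, 0, 0, 0, 0, 0, -1.6, 0, 0, 0, 0, 0, -2.2, 0, 0, 0, 0, 0, -2.4, 0, 0, 0, 0, 0, -2.48, 0, 0, 0, 0, 0, -2.48, 0, 0, 0],
)

```text
time_s: 28.18
eef_pos: [0.518, 0.2225, 0.0771]
eef_rot: [0.001, 0.725, 0.688, 0.001]
wrist_force: [0.4, 0.0, -4.6]
opening: 0.234
grasp_force: 60.0
```

>>> move_arm(
  plan=[0, 0, 0, 0, 0, 0, 0, 0, 0, 0, 0, 0, 0, 0, 0, 0, 0, 0, 0, 0, 0, 0, 0, 0],
  grip=70,
)

```text
time_s: 28.68
eef_pos: [0.5172, 0.2228, 0.0763]
eef_rot: [0.0, 0.725, 0.689, 0.0]
wrist_force: [-0.2, 0.6, -0.4]
opening: 0.818
grasp_force: 0.0
```

>>> move_arm(
  plan=[0, 0, 0.3, 0, 0, 0, 0, 0, 0.8, 0, 0, 0, 0, 0, 1.6, 0, 0, 0, 0, 0, 2.6, 0, 0, 0, 0, 0, 3.4, 0, 0, 0, 0, 0, 3.4, 0, 0, 0],
)

```text
time_s: 29.42
eef_pos: [0.5194, 0.2232, 0.2515]
eef_rot: [0.002, 0.725, 0.689, 0.004]
wrist_force: [1.1, -0.1, -0.5]
opening: 0.819
grasp_force: 0.0
```

>>> move_arm(
  plan=[-1, 1, 0, 0, 0, 0, -2, 2, 0, 0, 0, 0, -2, 3, 0, 0, 0, 0, -2, 3, 0, 0, 0, 0, -2, 3, 0, 0, 0, 0, -2, 3, 0, 0, 0, 0, -2, 3, 0, 0, 0, 0],
)

```text
time_s: 30.3
eef_pos: [0.4176, 0.3715, 0.2459]
eef_rot: [0.0, 0.726, 0.688, -0.0]
wrist_force: [0.6, -0.2, -0.2]
opening: 0.819
grasp_force: 0.0
```

Run:
```python
from h import *
a=snap("top","t4");b=snap("side","s4")
cv2.imwrite("pics/both.png",cv2.resize(np.hstack([a["pixels"][120:400,130:530],b["pixels"][120:400,120:520]]),(800,280))[:,:,::-1])
```

```text
(no output)
```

View pics/both.png

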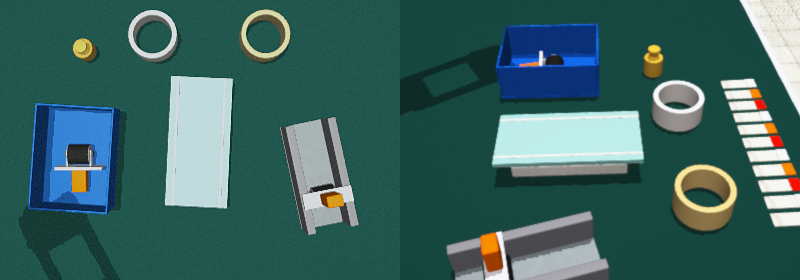

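Roller A lies flat in the bin at panel position (78,165), and roller B hangs upright in the near berth at (330,198). The bystanders have not moved. I'll let everything settle, then hand in.

>>> move_arm(
  plan=[0, 0, 0, 0, 0, 0, 0, 0, 0, 0, 0, 0, 0, 0, 0, 0, 0, 0, 0, 0, 0, 0, 0, 0, 0, 0, 0, 0, 0, 0, 0, 0, 0, 0, 0, 0, 0, 0, 0, 0, 0, 0, 0, 0, 0, 0, 0, 0, 0, 0, 0, 0, 0, 0, 0, 0, 0, 0, 0, 0],
)

```text
time_s: 31.65
eef_pos: [0.4169, 0.3726, 0.2459]
eef_rot: [-0.0, 0.725, 0.688, -0.0]
wrist_force: [0.1, -0.4, 0.1]
opening: 0.822
grasp_force: 0.0
```

```bash
python3 -c "
from bench import ctrl
print(ctrl.hand_in())"
```

```text
the job is handed in; nothing more can be done
None
```

Both rollers were rolled through more than a full turn; the rocking one (far berth) lies in the blue bin, the smooth one hangs back in the stand, and the job was handed in at about 32 s (no verdict was returned).

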